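Divider and nail tin into the site crate

TASK

The bottom layer of the site crate is already packed. Lay the divider board flat on the crate's two end ledges, over the bottom layer, and then stand the tin of nails upright on the divider, on either side of its grip.

Things in the scene. Friction and masses are not known exactly. Their poses are not given: they have to be found in the camera images.
- crate: Open wooden crate, no lid, fixed; 200 (x) x 300 (y) x 100 mm high, plus a 16 mm batten outside each end (+y, -y). Walls 10, floor 8 mm: 180 x 280 inside. Inside along each end wall (+y, -y) a ledge 35 mm wide, top 56 mm above the bench, carries the divider; low loose things lie between, below the ledge tops. Origin: centre of its underside, on the bench; x along its short side, y its long side, z up
- divider_grip (a point): Middle of the upright grip batten on the loose wooden divider (0.25 kg). Board 140 (x) x 256 (y) x 8 mm; batten across its middle 90 (x) x 14 (y) mm, from 8 to 40 mm above the board's underside; this point is 24 mm above it, over the board's centre. z up. Fits the crate with its long side along the crate's, either way round; seated, this point is 80 mm above the bench, the board's upper face 64
- nail_tin_mid (a point): Open round tin of nails, loose, 66 mm across, wall 54 mm high, nails up to 69 mm (0.24 kg). Point on its axis, 34 mm above its underside, z up; grip it across there. In a row with a taller closed tin (77 x 95 mm high) and a flat roll of tape (96 x 24 mm high), in changing order. On the divider it has room with its axis about 73 mm from the batten along the board's long side, underside 64 mm above the bench
There are look-alikes about, which are no part of the job. What is shaped like the part that bears nail_tin_mid but orange or yellow is not meant.

How it is judged (in metres and radians):
On the way:
1. the divider lies flat on both ledges in the crate while the tin of nails is still outside the crate (x of divider_grip in the frame of crate between -0.026 and 0.026 m and y of divider_grip in the frame of crate between -0.018 and 0.018 m and z of divider_grip in the frame of crate between 0.075 and 0.085 m and angle between divider_grip's own z axis and vertical below 0.06 rad and angle between the y axis of divider_grip and the y axis of crate, either way round below 0.2 rad and not (x of nail_tin_mid in the frame of crate between -0.065 and 0.065 m and y of nail_tin_mid in the frame of crate between -0.115 and 0.115 m)), for 0.2 s.
At the end, for the whole second after the job is handed in: The divider lies level (3 deg, height 5 mm) on both ledges in the crate, square to it (11 deg), centred within 26 mm across and 18 mm along; the tin of nails stands upright (7 deg) on the divider inside the crate, on either side of the grip, its height right within 7 mm (x of divider_grip in the frame of crate between -0.026 and 0.026 m and y of divider_grip in the frame of crate between -0.018 and 0.018 m and z of divider_grip in the frame of crate between 0.075 and 0.085 m and angle between divider_grip's own z axis and vertical below 0.06 rad and angle between the y axis of divider_grip and the y axis of crate, either way round below 0.2 rad and x of nail_tin_mid in the frame of crate between -0.065 and 0.065 m and y of nail_tin_mid in the frame of crate between -0.115 and 0.115 m and (y of nail_tin_mid in the frame of divider_grip above 0.03 m or y of nail_tin_mid in the frame of divider_grip below -0.03 m) and angle between nail_tin_mid's own z axis and vertical below 0.12 rad and z of nail_tin_mid in the frame of crate between 0.091 and 0.105 m); the robot touches nothing.
It also fails if it takes over 62 s, if anything falls off the work surface, if the arm or the gripper's body presses on something with over 40 N, if the wrist force passes 120 N, or if a joint passes its speed limit or range.

ROBOT

A 6-joint arm with a two-finger parallel gripper is mounted at the origin on a cart in front of the work surface, level with it; the furniture and walls round the work are solid. World frame = base frame: x ahead of the robot, y to its left, z up, the work surface at z = 0. Lengths are in m, angles in degrees, forces in N, time in s.
With the tool pointing down it reaches from about 0.325 to 0.9 m from the base axis. Payload 6.1 kg.
Tool frame: the origin (TCP) lies at the very end of the fingers, on their centre line; the grasp point (between the pads) lies 19 mm behind it (robot.hold_point_z is the distance from the TCP to the grasp point, in m); z points along the fingers, y is the direction in which the jaws open and shut (so a half turn about z gives the same grasp; the last joint's range is limited). The gripper opens to 85 mm and grips with 20 to 120 N. Pads are 22 mm wide; open, the fingers measure 114 mm over their backs; the gripper's body (76 mm by 85 mm) begins 54 mm behind the grasp point. The pads swing forward as they close: fully open they stand 13 mm farther back than shut.
Start: joints at [67.26, 12.628, 87.462, -0, 79.91, -7.225], TCP at [0.167, 0.602, 0.231] pointing down, gripper open.
Joint ranges: [-170.65, 170.65], [-52.31, 119.04], [5.05, 147.46], [-71.25, 251.25], [11.57, 151.72], [-153.62, 153.62]. Speed limits (degrees/s): [147.25, 147.25, 172.46, 180, 180, 180].

INTERFACE

Orientations are given as a 3x3 rotation matrix whose columns are the frame's x, y, z axes.
In Python, from workcell import robot gives the robot as it stands. The module is installed in compiled form; this text tells all that it offers.
- The arm moves only by the tool jog_arm, never from a script. Its argument "series" is a list of rows, each a list of 4 numbers: the shift along the tool's x, y, z in cm, then the turn about the tool's z in rad. A call has 1 to 20 rows; each row is the pose to reach, as a shift and turn from the pose measured when the call began, along the tool's axes at that moment; what a row does not reach only later rows make up. A row lasts 1/12 s, in which the tool goes at most 41.7 mm and 7.16 degrees, less where a joint would pass 70% of its speed; a pose out of reach is approached as far as the arm can. A call with a gripper value outside its range is refused whole. "claw" is the finger opening in cm, from 0 to 8.54, set as the call begins (left out, the last holds). The fingers move at their own pace and stop on an object; "force" is the grip in N (left out, the last holds). Time passes only in rows, so rows that repeat a pose let the fingers close. It gives the time, the measured TCP pose, the force and the opening at its end, in the units of the state.
- robot.state(): the state, without advancing time (a new reading comes with each control period).
- robot.get_image(name): name is "scene" or "top"; returns a dict with "image" (400x640x3 uint8, red, green, blue), "range_z" (400x640 float32, m along the optical axis (not along the pixel's ray), 0 where there is no reading), "mtx" (3x3 intrinsics, pixels), "pose" (4x4, takes a point from camera to world coordinates). Camera axes: x right, y down, z forward; pixel columns grow to the right and rows downward; lengths in m; the calibration is good to about 2 mm. A picture is of the moment at which its call begins.
- robot.finish_job(): hands the job in, once; it reports no verdict.
The state is a dict: "time_s": time; "joint_pos": joint angles; "qd": joint speeds; "joint_efforts": joint torques, N m; "tool_pos": TCP position; "ee_rot": TCP orientation; "wrist_force": force on the tool from outside, world axes, zero at the start; "wrist_torque": the same for the moment, N m; "opening": opening from 0.0 (shut) to 1.0 (fully open).
Only numpy, scipy, OpenCV 4.12 (cv2) and the standard library are available. Lean on these libraries where they do the work, as an engineer would, in place of code of your own. Each camera call takes 0.05 s, during which the arm holds its last target.

## Working session

There is one attempt and no reset: what is moved stays moved. The work goes in short steps, Python scripts to look and compute and a tool call to move; the robot and the scene stay as the last step left them, time stands still between calls to the robot, and variables do not carry over. Pictures are saved under pics/ and viewed, and the job is handed in when it is done.

Besides the shell and the picture viewer there is one more tool, called in YAML: its name, and indented under it one key for each argument. jog_arm: Moves the arm, as the interface text tells. Its arguments: {"type":"object","properties":{"series":{"type":"array","items":{"type":"array","items":{"type":"number"}}},"claw":{"type":"number"},"force":{"type":"number"}},"required":["series"]}

```bash
mkdir -p pics; python3 - <<'E'
from workcell import robot
import cv2,numpy as np,pickle
for n in("scene","top"):
    d=robot.get_image(n); pickle.dump(d,open(n+".pkl","wb"))
    cv2.imwrite(f"pics/{n}0.png",d["image"][:,:,::-1]); print(n,d["mtx"].round(1).tolist(),d["pose"].round(3).tolist(),(d["range_z"]>0).mean())
s=robot.state();print({k:np.round(v,3).tolist() for k,v in s.items()}, robot.hold_point_z)
E
```

```text
scene [[450.3, 0.0, 320.9], [0.0, 450.3, 205.2], [0.0, 0.0, 1.0]] [[0.506, -0.517, 0.69, -0.371], [-0.862, -0.307, 0.402, -0.658], [0.004, -0.799, -0.601, 0.873], [0.0, 0.0, 0.0, 1.0]] 0.9961640625
top [[409.2, 0.0, 316.5], [0.0, 409.2, 196.8], [0.0, 0.0, 1.0]] [[-0.021, -0.992, 0.124, 0.437], [-1.0, 0.022, 0.003, -0.116], [-0.006, -0.124, -0.992, 1.375], [0.0, 0.0, 0.0, 1.0]] 0.99592578125
{'time_s': 0.1, 'joint_pos': [67.259, 12.672, 87.519, -0.001, 79.91, -7.225], 'qd': [0.057, -0.045, -0.113, -0.02, 0.003, 0.082], 'joint_efforts': [0.001, -49.823, -39.055, -0.0, 0.006, -0.0], 'tool_pos': [0.167, 0.602, 0.23], 'ee_rot': [[-0.964, 0.267, -0.001], [0.267, 0.964, -0.002], [0.0, -0.002, -1.0]], 'wrist_force': [0.086, -0.14, -0.488], 'wrist_torque': [0.015, 0.007, 0.035], 'opening': 1.002} 0.0187
```

View pics/top0.png

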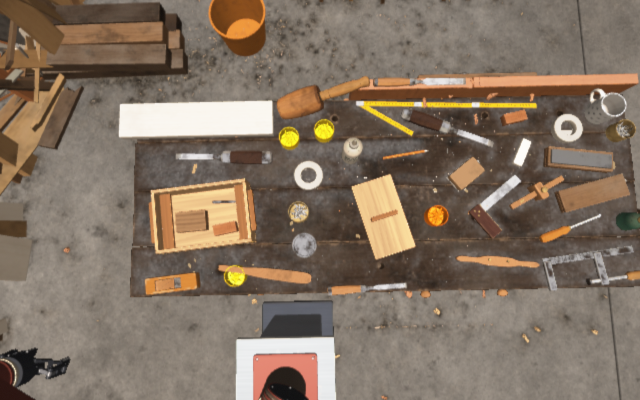

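View pics/scene0.png

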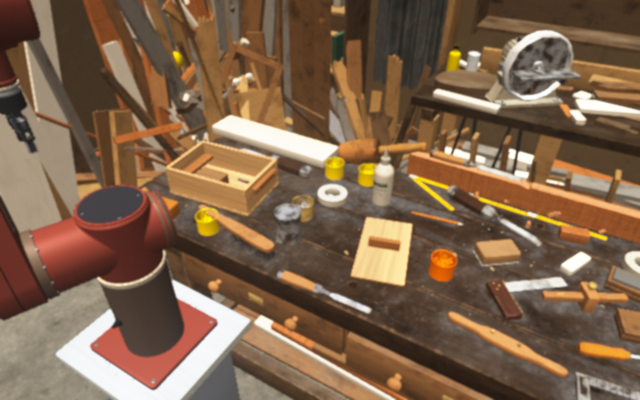

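The top view shows the crate at about (203,215), the divider at (383,216) with its batten, and the row: tape (309,175), nail tin (298,212), closed tin (304,245). Next I'll measure them with depth.

```bash
cat > h.py <<'E'
import numpy as np,cv2
def cloud(d):
    h,w=d["range_z"].shape; u,v=np.meshgrid(np.arange(w),np.arange(h)); K=d["mtx"];z=d["range_z"]
    P=np.stack([(u-K[0,2])/K[0,0]*z,(v-K[1,2])/K[1,1]*z,z],-1)
    return P@d["pose"][:3,:3].T+d["pose"][:3,3]
def rect(p):
    (c,s,a)=cv2.minAreaRect((p*1000).astype(np.float32)); return np.round(c,1),np.round(s,1),round(a,2)
E
python3 - <<'E'
import pickle,numpy as np,cv2
from h import *
d=pickle.load(open("top.pkl","rb")); im=d["image"]
c=im[150:290,130:430,::-1]; cv2.imwrite("pics/crop.png",cv2.resize(c,None,fx=2.6,fy=2.6,interpolation=cv2.INTER_CUBIC))
P=cloud(d)
def sub(u0,u1,v0,v1): return P[v0:v1,u0:u1].reshape(-1,3)
def show(n,q): print(n,len(q),"med",np.median(q,0).round(4),"rect",rect(q[:,:2]))
q=sub(190,280,130,290);print("bench z",np.median(P[225:260,320:345,2]))
q=sub(140,262,170,262); s=q[(q[:,2]>.09)&(q[:,2]<.11)]; show("crate rim",s)
s=q[(q[:,2]>.05)&(q[:,2]<.062)]; show("ledges",s)
q=sub(345,420,165,265); s=q[(q[:,2]>.03)&(q[:,2]<.05)]; show("batten",s)
s=q[(q[:,2]>.0045)&(q[:,2]<.02)]; show("board",s)
q=sub(283,315,194,228); s=q[q[:,2]>.045]; show("nail",s); print(np.percentile(s[:,2],[5,50,95]))
q=sub(287,322,229,262); s=q[q[:,2]>.085]; show("closed",s)
q=sub(287,330,155,193); s=q[q[:,2]>.015]; show("tape",s)
# bottle, hi things near
q=P[100:290,140:480].reshape(-1,3)
E
```

```text
bench z -0.0001256054175062804
crate rim 1131 med [0.5464 0.2572 0.0993] rect (array([546.9, 250.2]), array([200.9, 328.4]), 6.19)
ledges 1331 med [0.5452 0.3497 0.0558] rect (array([544.8, 248.6]), array([196. , 292.8]), 6.13)
batten 115 med [ 0.5383 -0.3305  0.0394] rect (array([ 539.2, -331.6]), array([13.6, 89.5]), 17.15)
board 2971 med [ 0.5331 -0.3303  0.0081] rect (array([ 545.7, -331. ]), array([250.1, 333. ]), 88.25)
nail 64 med [ 0.5569 -0.0504  0.0532] rect (array([508.2, -66. ]), array([166.8,  63.3]), 17.28)
[0.04580747 0.0532188  0.06486868]
closed 481 med [ 0.4469 -0.07    0.0919] rect (array([448.1, -69.3]), array([75.1, 75.4]), 37.08)
tape 461 med [ 0.681  -0.0854  0.024 ] rect (array([ 588.6, -115.5]), array([289.1,  94.3]), 18.38)
```

View pics/crop.png

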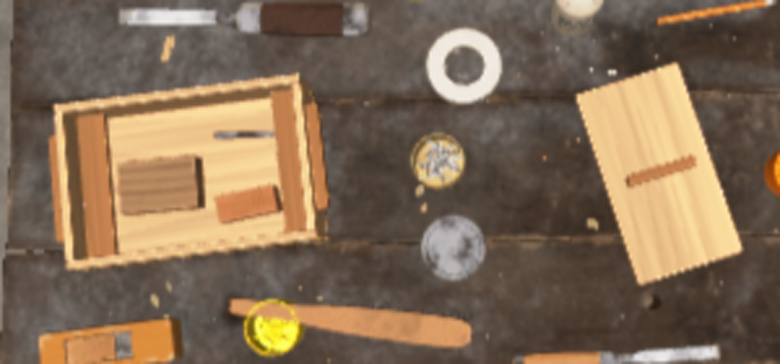

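```bash
python3 - <<'E'
import pickle,numpy as np,cv2
from h import *
for n in("top","scene"):
    d=pickle.load(open(n+".pkl","rb")); P=cloud(d).reshape(-1,3); im=d["image"].reshape(-1,3)
    x,y,z=P.T
    def show(nm,m): 
        if m.sum()<5: print(n,nm,"none");return
        print(n,nm,m.sum(),"mean",P[m].mean(0).round(4),*rect(P[m][:,:2]))
    for lo,hi in((.095,.105),(.052,.060)):
        show("crate%g"%lo,(abs(x-.547)<.15)&(abs(y-.25)<.19)&(z>lo)&(z<hi))
    # rim only, eroded via hull of points
    show("batten",(np.hypot(x-.539,y+.3316)<.055)&(z>.034)&(z<.045))
    a=np.radians(17.15); u=(x-.539)*np.cos(a)+(y+.3316)*np.sin(a); w=-(x-.539)*np.sin(a)+(y+.3316)*np.cos(a)
    show("board",(abs(u)<.14)&(abs(w)<.085)&(z>.005)&(z<.012))
    r=np.hypot(x-.553,y+.053); show("nail",(r<.05)&(z>.03)); show("nailrim",(r<.05)&(z>.048)&(z<.058)); show("nailtop",(r<.05)&(z>.058))
    print("nail colour",im[(r<.03)&(z>.03)].mean(0).round())
    # high points in workspace
    m=(z>.1)&(x>.3)&(x<.8)&(y>-.5)&(y<.45); 
    if n=="top": print("high pts", m.sum(), P[m].max(0) if m.any() else "")
    if n=="top":
        b=(z>.105)&(x>.3)&(x<.8)&(y>-.5)&(y<.45); print(b.sum(),P[b][:, :].mean(0) if b.any() else "")
d=pickle.load(open("top.pkl","rb")); cv2.imwrite("pics/nail.png",cv2.resize(d["image"][150:270,270:340,::-1],None,fx=5,fy=5))
d=pickle.load(open("scene.pkl","rb")); cv2.imwrite("pics/nails.png",cv2.resize(d["image"][140:260,160:360,::-1],None,fx=4,fy=4,interpolation=cv2.INTER_CUBIC))
E
```

```text
top crate0.095 980 mean [0.5469 0.2562 0.0998] [546.7 252.9] [200.6 301.9] 6.06
top crate0.052 1080 mean [0.546  0.2744 0.056 ] [544.8 248.6] [196.  292.8] 6.13
top batten 106 mean [ 0.5383 -0.3301  0.0393] [ 539.1 -331.6] [13.4 89.5] 17.07
top board 2394 mean [ 0.5363 -0.331   0.0082] [ 539.1 -331.4] [279.5 167.8] 16.55
top nail 151 mean [ 0.5599 -0.0509  0.0434] [556.4 -51. ] [64.5 63.6] 23.55
top nailrim 48 mean [ 0.5588 -0.0484  0.0532] [558.3 -51. ] [64.9 62.5] 88.55
top nailtop 5 mean [ 0.5568 -0.0571  0.0616] [554.3 -65.8] [34.2 14.5] 72.77
nail colour [187. 172. 152.]
high pts 1837 [0.77912355 0.40893213 1.37465852]
1371 [ 0.50790855 -0.13758799  1.07863485]
scene crate0.095 775 mean [0.5378 0.2455 0.0997] [545.  252.8] [208.4 305.2] 6.46
scene crate0.052 539 mean [0.5361 0.2998 0.0562] [542.  251.8] [205.1 304.4] 6.65
scene batten 143 mean [ 0.5349 -0.3324  0.0392] [ 536.1 -332.2] [18.  87.7] 16.28
scene board 2626 mean [ 0.5231 -0.3376  0.0087] [ 539.1 -328. ] [272.7 147.1] 16.7
scene nail 267 mean [ 0.5595 -0.0538  0.0449] [558.7 -52.1] [68.7 61.8] 78.45
scene nailrim 83 mean [ 0.5607 -0.0529  0.0527] [555.5 -51. ] [65.7 61.2] 31.41
scene nailtop 18 mean [ 0.5578 -0.0461  0.0627] [561.5 -45.5] [31.5 15.3] 32.8
nail colour [166. 141. 104.]
```

View pics/nails.png

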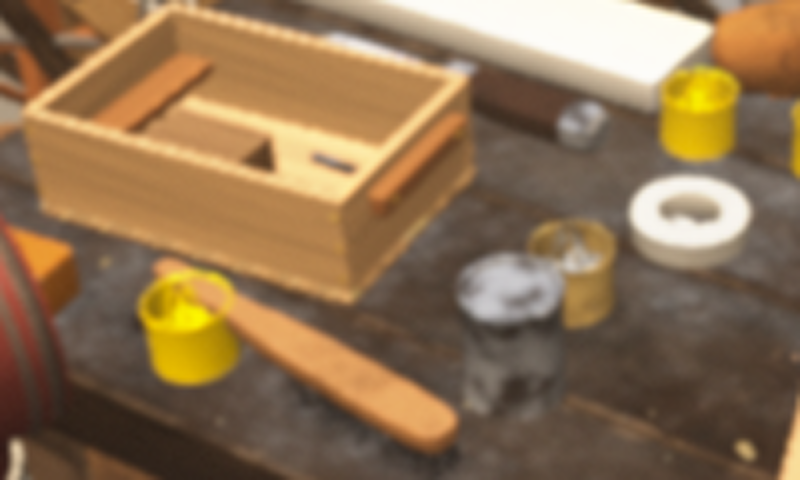

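View pics/nail.png

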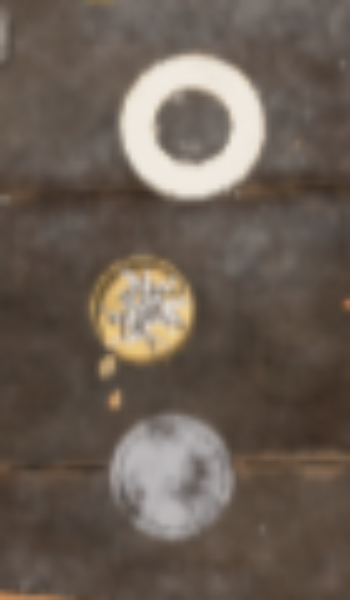

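The crop shows the brass-coloured tin, nails inside, standing between the closed tin and the tape. It measures 65 mm across with its rim at 53 mm, centred near (0.558, -0.051). The crate is at about (0.546, 0.252), yaw 6.1°, and the batten at (0.539, -0.332), 17.1°.

```bash
cat >> h.py <<'E'
def go(x,y,z,yaw):  # yaw deg of tool y axis
    from workcell import robot
    s=robot.state(); R=np.array(s["ee_rot"]); p=np.array(s["tool_pos"])
    d=R.T@(np.array([x,y,z])-p)*100
    cur=np.degrees(np.arctan2(R[1,1],R[0,1])); t=-np.radians((yaw-cur))
    n=max(np.linalg.norm(d)/4.17,abs(np.degrees(t))/7.16)
    print("pos",p.round(4),"yaw",cur.round(2),"shift cm",d.round(2),"turn",round(t,4),"rows",round(n,1),"open",s["opening"],"F",np.round(s["wrist_force"],1),"t",s["time_s"])
E
python3 -c "
from h import *
go(.5388,-.3315,.16,17.1)"
```

```text
pos [0.167  0.6017 0.2303] yaw 74.48 shift cm [-60.79 -79.96   7.16] turn 1.0015 rows 24.1 open 1.0015821362126283 F [ 0.1 -0.1 -0.5] t 0.1
```

jog_arm:
  series:
    - [-60.8, -80, 2, 1.0]
    - [-60.8, -80, 2, 1.0]
    - [-60.8, -80, 2, 1.0]
    - [-60.8, -80, 2, 1.0]
    - [-60.8, -80, 2, 1.0]
    - [-60.8, -80, 2, 1.0]
    - [-60.8, -80, 2, 1.0]
    - [-60.8, -80, 2, 1.0]
    - [-60.8, -80, 2, 1.0]
    - [-60.8, -80, 2, 1.0]
    - [-60.8, -80, 2, 1.0]
    - [-60.8, -80, 2, 1.0]
    - [-60.8, -80, 2, 1.0]
    - [-60.8, -80, 2, 1.0]
    - [-60.8, -80, 2, 1.0]
    - [-60.8, -80, 2, 1.0]
    - [-60.8, -80, 2, 1.0]
    - [-60.8, -80, 2, 1.0]
    - [-60.8, -80, 2, 1.0]
    - [-60.8, -80, 2, 1.0]
  claw: 4

```text
time_s: 1.77
tool_pos: [0.4752, -0.1741, 0.2145]
ee_rot: [[-0.295, 0.956, -0.001], [0.956, 0.295, -0.001], [-0.001, -0.001, -1.0]]
wrist_force: [0.9, 1.5, 0.6]
opening: 0.468
```

```bash
python3 -c "
from h import *
go(.5388,-.3315,.10,17.1)"
```

```text
pos [ 0.4752 -0.1741  0.2145] yaw 17.15 shift cm [-16.91   1.45  11.46] turn 0.0009 rows 4.9 open 0.46786690064169323 F [0.9 1.5 0.6] t 1.7667
```

jog_arm:
  series:
    - [-16.9, 1.45, 5, 0]
    - [-16.9, 1.45, 5, 0]
    - [-16.9, 1.45, 5, 0]
    - [-16.9, 1.45, 5, 0]
    - [-16.9, 1.45, 5, 0]
    - [-16.9, 1.45, 11.5, 0]
    - [-16.9, 1.45, 11.5, 0]
    - [-16.9, 1.45, 11.5, 0]
    - [-16.9, 1.45, 11.5, 0]
    - [-16.9, 1.45, 11.5, 0]

```text
time_s: 2.6
tool_pos: [0.5396, -0.3316, 0.1013]
ee_rot: [[-0.295, 0.955, 0.0], [0.955, 0.295, -0.002], [-0.002, -0.0, -1.0]]
wrist_force: [-0.3, -0.5, 0.3]
opening: 0.466
```

```bash
python3 - <<'E'
from h import *
go(.5388,-.3315,.013,17.1)
from workcell import robot
a=robot.get_image("top")["image"][150:290,330:480,::-1];b=robot.get_image("scene")["image"][150:320,300:480,::-1]
a=cv2.resize(a,(390,364));b=cv2.resize(b,(390,364));cv2.imwrite("pics/pre.png",np.hstack([a,b]))
E
```

```text
pos [ 0.5396 -0.3316  0.1013] yaw 17.17 shift cm [ 0.05 -0.07  8.83] turn 0.0013 rows 2.1 open 0.46613483215756296 F [-0.3 -0.5  0.3] t 2.6
```

View pics/pre.png

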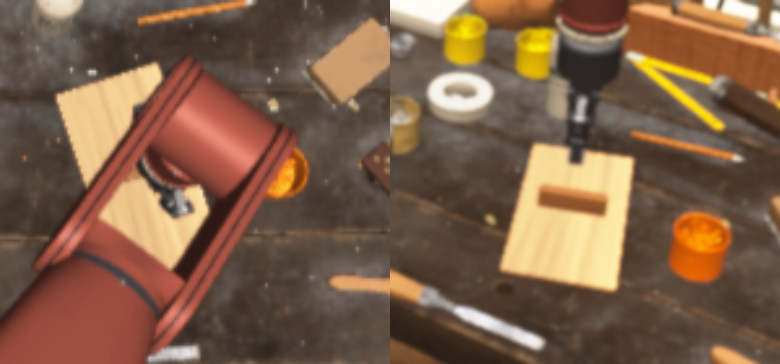

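The views show the gripper straight above the batten, its jaws spanning the thin side. Descend and close.

jog_arm:
  series:
    - [0, -0.05, 3, 0]
    - [0, -0.05, 6, 0]
    - [0, -0.05, 8, 0]
    - [0, -0.05, 8.75, 0]
    - [0, -0.05, 8.75, 0]
    - [0, -0.05, 8.75, 0]

```text
time_s: 3.2
tool_pos: [0.5411, -0.3333, 0.0168]
ee_rot: [[-0.296, 0.955, 0.004], [0.955, 0.296, -0.005], [-0.006, 0.002, -1.0]]
wrist_force: [0.3, -0.3, 0.4]
opening: 0.469
```

jog_arm:
  series:
    - [0, 0, 0, 0]
    - [0, 0, 0, 0]
    - [0, 0, 0, 0]
    - [0, 0, 0, 0]
    - [0, 0, 0, 0]
    - [0, 0, 0, 0]
    - [0, 0, 0, 0]
    - [0, 0, 0, 0]
  claw: 0
  force: 70

```text
time_s: 3.87
tool_pos: [0.5426, -0.3348, 0.0198]
ee_rot: [[-0.296, 0.955, 0.007], [0.955, 0.296, -0.008], [-0.01, 0.005, -1.0]]
wrist_force: [-1.8, 0.6, 6.4]
opening: 0.148
```

jog_arm:
  series:
    - [0, 0, -1, 0]
    - [0, 0, -3, 0]
    - [0, 0, -7, 0]
    - [0, 0, -11, 0]
    - [0, 0, -15, 0]
    - [0, 0, -18, 0]
    - [0, 0, -18, 0]
    - [0, 0, -18, 0]

```text
time_s: 4.53
tool_pos: [0.5427, -0.3342, 0.2039]
ee_rot: [[-0.296, 0.955, 0.013], [0.955, 0.296, -0.013], [-0.016, 0.009, -1.0]]
wrist_force: [0.5, 0.2, -3.4]
opening: 0.143
```

```bash
python3 - <<'E'
from h import *
go(.546,.2525,.19,96.1)
from workcell import robot
a=robot.get_image("top")["image"][150:290,330:480,::-1];b=robot.get_image("scene")["image"][120:290,300:480,::-1]
a=cv2.resize(a,(390,364));b=cv2.resize(b,(390,364));cv2.imwrite("pics/lift.png",np.hstack([a,b]))
E
```

```text
pos [ 0.5427 -0.3342  0.2039] yaw 17.21 shift cm [55.97 17.66  0.66] turn -1.3769 rows 14.1 open 0.14262352492144542 F [ 0.5  0.2 -3.4] t 4.5333
```

View pics/lift.png

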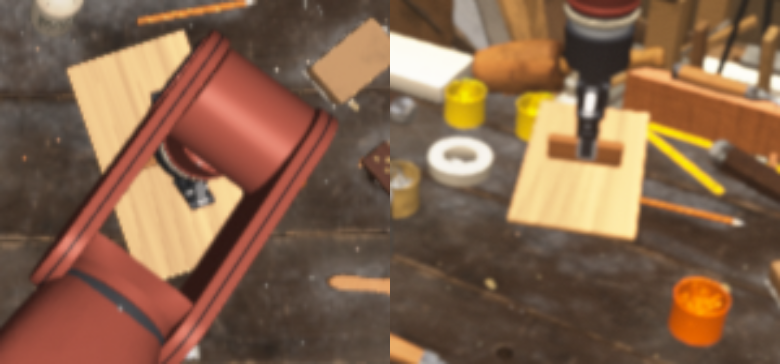

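```bash
python3 - <<'E'
from h import *
import pickle
P=cloud(pickle.load(open("top.pkl","rb"))).reshape(-1,3); x,y,z=P.T
m=(x>.6)&(x<.85)&(y>-.35)&(y<.1)&(z>.05)&(z<.4); print(m.sum(),P[m].min(0),P[m].max(0))
go(.5503,.2530,.205,96.1)
E
```

```text
520 [ 0.60107816 -0.25861429  0.05003282] [0.84983837 0.09969434 0.19815917]
pos [ 0.5405 -0.3326  0.1987] yaw 17.2 shift cm [55.64 18.25 -1.04] turn -1.3771 rows 14.0 open 0.1402664765565573 F [-0.7 -0.3 -3.3] t 4.6333
```

The bottle's top is at 0.198 m near the path, so I'll raise the board before crossing.

jog_arm:
  series:
    - [0, 0, -4, 0]
    - [0, 0, -7, 0]
    - [3, 1, -7, -0.1]
    - [7, 2.2, -7, -0.2]
    - [11, 3.6, -7, -0.3]
    - [15, 4.9, -7, -0.4]
    - [19, 6.2, -7, -0.5]
    - [23, 7.5, -7, -0.6]
    - [27, 8.9, -7, -0.7]
    - [31, 10.2, -7, -0.8]
    - [35, 11.5, -7, -0.9]
    - [39, 12.8, -7, -1.0]
    - [43, 14.1, -7, -1.1]
    - [47, 15.4, -7, -1.2]
    - [51, 16.7, -7, -1.3]
    - [54, 17.7, -7, -1.377]
    - [55.6, 18.2, -7, -1.377]
    - [55.6, 18.2, -6, -1.377]
    - [55.6, 18.2, -5, -1.377]
    - [55.6, 18.2, -4, -1.377]

```text
time_s: 6.3
tool_pos: [0.5486, 0.2516, 0.2314]
ee_rot: [[-0.994, -0.106, 0.002], [-0.106, 0.994, -0.009], [-0.001, -0.009, -1.0]]
wrist_force: [0.5, -0.4, -3.7]
opening: 0.144
```

jog_arm:
  series:
    - [0, 0, 1, 0]
    - [0, 0, 1, 0]
    - [0, 0, 1, 0]
    - [0, 0, 1, 0]
    - [0, 0, 1, 0]

```text
time_s: 6.72
tool_pos: [0.5493, 0.2511, 0.2223]
ee_rot: [[-0.994, -0.105, 0.004], [-0.105, 0.994, -0.009], [-0.003, -0.009, -1.0]]
wrist_force: [0.5, 0.0, -2.7]
opening: 0.146
```

```bash
python3 - <<'E'
from h import *
from workcell import robot
A=robot.get_image("top");B=robot.get_image("scene")
go(.5503,.2530,.14,96.1)
print(np.round(robot.state()["ee_rot"],3).tolist())
a=A["image"][150:290,120:270,::-1];b=B["image"][80:250,100:300,::-1]
a=cv2.resize(a,(390,364));b=cv2.resize(b,(390,364));cv2.imwrite("pics/over.png",np.hstack([a,b]))
for D in (A,B):
    P=cloud(D).reshape(-1,3);z=P[:,2]
    m=(abs(P[:,0]-.55)<.2)&(abs(P[:,1]-.25)<.2)&(z>.12)&(z<.5)
    h=np.histogram(z[m],np.arange(.12,.4,.01));print(h[0])
    np.save("m.npy",P[m])
E
```

```text
pos [0.5493 0.2514 0.2225] yaw 96.06 shift cm [-0.1   0.22  8.25] turn -0.0008 rows 2.0 open 0.14527815917350395 F [ 0.2  0.2 -3.5] t 6.8167
[[-0.994, -0.105, 0.004], [-0.106, 0.994, -0.009], [-0.003, -0.009, -1.0]]
[   0    0    0    0    0    0    0    0  777 1691   23   34   70    1
    2   17   11   10   11   47   42   21   12   28   35   31   36   46]
[   0    0    0    0    0    0    0    0  277 1406   54   63   78   43
   41   79   79   92   95  121  113   90   37   69   87   89   87  120]
```

View pics/over.png

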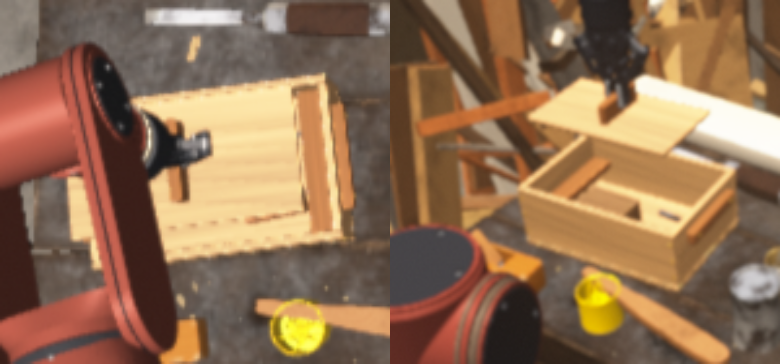

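Both views show the board level above the crate and square to it. I'll measure its centre from the depth.

```bash
python3 - <<'E'
from h import *
P=np.load("m.npy"); 
m=(P[:,2]>.19)&(P[:,2]<.217); q=P[m]
A=np.c_[q[:,:2],np.ones(len(q))]; c=np.linalg.lstsq(A,q[:,2],rcond=None)[0]
r=q[:,2]-A@c; q=q[abs(r)<.003]; c=np.linalg.lstsq(np.c_[q[:,:2],np.ones(len(q))],q[:,2],rcond=None)[0]
print(len(q),c.round(4),*rect(q[:,:2]),q[:,2].mean())
E
```

```text
1521 [-0.001  -0.0099  0.2147] [544.  251.6] [146.1 260.9] 5.74 0.21183414795321015
```

jog_arm:
  series:
    - [-0.1, 0.2, 4, 0]
    - [-0.1, 0.25, 8, 0]
    - [-0.1, 0.25, 10, 0]
    - [-0.1, 0.25, 11, 0]
    - [-0.1, 0.25, 12, 0]
    - [-0.1, 0.25, 12.7, 0]
    - [-0.1, 0.25, 13.3, 0]
    - [-0.1, 0.25, 13.8, 0]
    - [-0.1, 0.25, 14.2, 0]
    - [-0.1, 0.25, 14.4, 0]
    - [-0.1, 0.25, 14.4, 0]
    - [-0.1, 0.25, 14.4, 0]

```text
time_s: 7.82
tool_pos: [0.5508, 0.2529, 0.0788]
ee_rot: [[-0.994, -0.105, 0.004], [-0.105, 0.994, -0.008], [-0.003, -0.009, -1.0]]
wrist_force: [-0.1, -0.4, -3.2]
opening: 0.145
```

```bash
python3 - <<'E'
from h import *
from workcell import robot
A=robot.get_image("top");B=robot.get_image("scene")
go(.551,.2525,.0745,96.1)
a=A["image"][150:290,120:270,::-1];b=B["image"][80:250,100:300,::-1]
a=cv2.resize(a,(390,364));b=cv2.resize(b,(390,364));cv2.imwrite("pics/in.png",np.hstack([a,b]))
E
```

```text
pos [0.5509 0.2529 0.079 ] yaw 96.06 shift cm [-0.   -0.04  0.45] turn -0.0008 rows 0.1 open 0.14211842335756802 F [-0.3  1.  -3.4] t 7.9167
```

View pics/in.png

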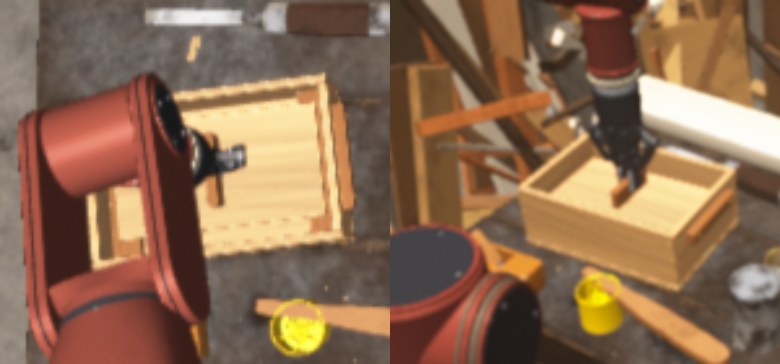

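The board is inside the crate walls, about 4 mm above the ledges. I'll lower it until it touches.

jog_arm:
  series:
    - [0, 0, 0.1, 0]
    - [0, 0, 0.2, 0]
    - [0, 0, 0.3, 0]
    - [0, 0, 0.4, 0]
    - [0, 0, 0.45, 0]
    - [0, 0, 0.5, 0]
    - [0, 0, 0.5, 0]

```text
time_s: 8.5
tool_pos: [0.5513, 0.2528, 0.0758]
ee_rot: [[-0.994, -0.105, 0.005], [-0.105, 0.994, -0.008], [-0.004, -0.009, -1.0]]
wrist_force: [-5.6, -3.7, 8.9]
opening: 0.141
```

jog_arm:
  series:
    - [0, 0, 0, 0]
    - [0, 0, 0, 0]
    - [0, 0, 0, 0]
    - [0, 0, 0, 0]
    - [0, 0, 0, 0]
  claw: 4.5

```text
time_s: 8.92
tool_pos: [0.5513, 0.2528, 0.0756]
ee_rot: [[-0.994, -0.105, 0.005], [-0.105, 0.994, -0.008], [-0.004, -0.009, -1.0]]
wrist_force: [-0.2, 0.3, -0.5]
opening: 0.528
```

jog_arm:
  series:
    - [0, 0, -1, 0]
    - [0, 0, -4, 0]
    - [0, 0, -8, 0]
    - [0, 0, -12, 0]
    - [0, 0, -15, 0]
    - [-2, -4, -15, 0]
    - [-2, -8, -15, 0]
    - [-2, -12, -15, 0]
    - [-2, -16, -15, 0]
    - [-2, -20, -15, 0]
    - [-2, -24, -15, 0]
    - [-2, -28, -15, 0]
    - [-2, -30, -15, 0]
    - [-2, -30, -15, 0]
    - [-2, -30, -15, 0]
  claw: 8.5

```text
time_s: 10.17
tool_pos: [0.6021, -0.0432, 0.2289]
ee_rot: [[-0.995, -0.103, 0.006], [-0.103, 0.995, -0.008], [-0.005, -0.008, -1.0]]
wrist_force: [-0.2, 0.4, -0.5]
opening: 0.994
```

```bash
python3 - <<'E'
from h import *
from workcell import robot
A=robot.get_image("top");B=robot.get_image("scene")
print(np.round(robot.state()["ee_rot"],3).tolist())
for D in (A,B):
    P=cloud(D).reshape(-1,3);x,y,z=P.T
    def show(nm,m):
        q=P[m]; c=np.linalg.lstsq(np.c_[q[:,:2],np.ones(len(q))],q[:,2],rcond=None)[0]; print(nm,len(q),q.mean(0).round(4),"slope",c[:2].round(4),*rect(q[:,:2]))
    k=(abs(x-.546)<.1)&(abs(y-.2525)<.155)
    show("rim",(abs(x-.546)<.15)&(abs(y-.2525)<.19)&(z>.097)&(z<.103))
    k=(np.hypot(x-.546,y-.2525)<.06); show("batten",k&(z>.09)&(z<.1))
    k=(abs(x-.546)<.09)&(abs(y-.2525)<.145); show("board",k&(z>.06)&(z<.068))
    r=np.hypot(x-.558,y+.051); 
    if ((r<.05)&(z>.03)&(z<.08)).sum()>5: show("nail",(r<.05)&(z>.03)&(z<.08))
a=A["image"][150:290,120:350,::-1];b=B["image"][80:260,150:350,::-1]
a=cv2.resize(a,(400,244));b=cv2.resize(b,(271,244));cv2.imwrite("pics/placed.png",np.hstack([a,b]))
go(.558,-.051,.2,80)
E
```

```text
[[-0.994, -0.106, 0.005], [-0.106, 0.994, -0.008], [-0.004, -0.008, -1.0]]
rim 609 [0.5455 0.2935 0.0999] slope [-0.0007 -0.0005] [546.5 252.3] [200.1 300.8] 6.09
batten 123 [0.5486 0.2524 0.095 ] slope [-0.0094  0.058 ] [548.3 253.2] [86.7 15.5] 5.98
board 2523 [0.5496 0.2726 0.0641] slope [-0.0005 -0.0006] [552.4 258.2] [167.5 275. ] 5.5
nail 53 [ 0.5582 -0.0584  0.0441] slope [-0.1083  0.0481] [560.9 -53.2] [63.9 53.5] 62.41
rim 633 [0.5368 0.2435 0.1001] slope [-0.      0.0011] [545.2 252. ] [205.1 302.9] 6.25
batten 85 [0.5442 0.2502 0.0953] slope [-0.0105  0.1762] [545.9 250.5] [90.6 18.3] 4.43
board 1277 [0.5546 0.2622 0.0649] slope [-0.0019 -0.0005] [550.9 251.7] [300.8 170.1] 84.47
nail 266 [ 0.5598 -0.0534  0.0448] slope [-0.0147  0.0443] [559.1 -52.6] [70.8 60.1] 72.7
pos [ 0.6019 -0.0412  0.2287] yaw 96.07 shift cm [ 4.49 -0.48  2.85] turn 0.2806 rows 2.2 open 0.9974087547075672 F [ 0.6 -0.  -0. ] t 10.2667
```

View pics/placed.png

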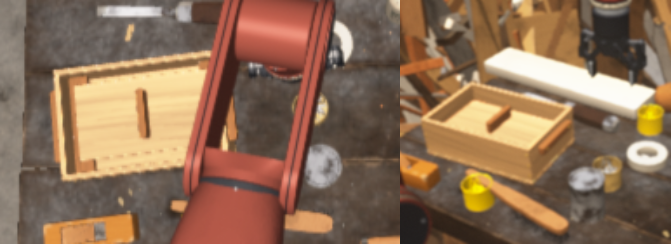

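The divider is seated: level, top face at 64 mm, batten about 2 mm from the crate's centre. Now the tin.

```bash
python3 - <<'E'
from h import *
go(.558,-.0515,.11,96.1)
E
```

```text
pos [ 0.6019 -0.0412  0.2287] yaw 96.07 shift cm [ 4.53 -0.46 11.85] turn -0.0004 rows 3.0 open 0.9974087547075672 F [ 0.6 -0.  -0. ] t 10.2667
```

jog_arm:
  series:
    - [4.5, -0.45, 2, 0]
    - [4.5, -0.45, 6, 0]
    - [4.5, -0.45, 10, 0]
    - [4.5, -0.45, 11.8, 0]
    - [4.5, -0.45, 11.8, 0]
    - [4.5, -0.45, 11.8, 0]
    - [4.5, -0.45, 11.8, 0]

```text
time_s: 10.85
tool_pos: [0.5598, -0.0507, 0.1126]
ee_rot: [[-0.994, -0.107, 0.008], [-0.107, 0.994, -0.008], [-0.007, -0.009, -1.0]]
wrist_force: [0.5, 0.3, 0.3]
opening: 0.996
```

```bash
python3 - <<'E'
from h import *
from workcell import robot
go(.558,-.0515,.012,96.1)
A=robot.get_image("top");B=robot.get_image("scene")
a=A["image"][150:270,240:360,::-1];b=B["image"][120:240,240:360,::-1]
cv2.imwrite("pics/tin.png",np.hstack([cv2.resize(t,(400,400),interpolation=cv2.INTER_CUBIC) for t in (a,b)]))
E
```

```text
pos [ 0.5598 -0.0507  0.1126] yaw 96.16 shift cm [ 0.27  0.03 10.06] turn 0.0011 rows 2.4 open 0.995918275093769 F [0.5 0.3 0.3] t 10.85
```

View pics/tin.png

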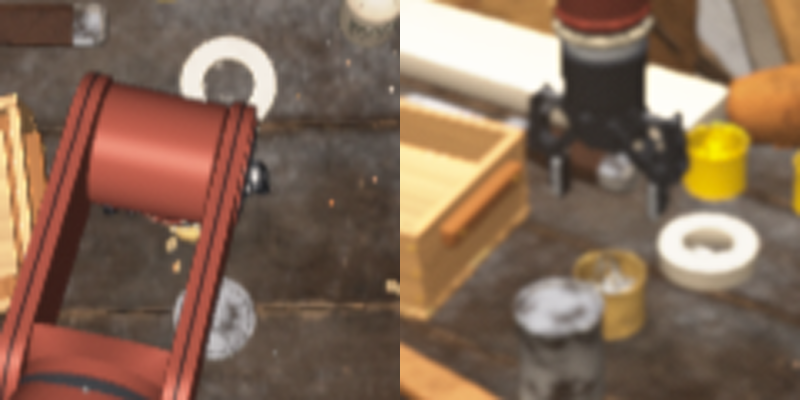

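The fingers straddle the tin, with the closed tin and tape clear of them. Descend.

jog_arm:
  series:
    - [0.2, 0, 3, 0]
    - [0.25, 0.05, 5, 0]
    - [0.25, 0.05, 7, 0]
    - [0.25, 0.05, 8.5, 0]
    - [0.25, 0.05, 9.5, 0]
    - [0.25, 0.05, 10, 0]
    - [0.25, 0.05, 10, 0]
    - [0.25, 0.05, 10, 0]

```text
time_s: 11.62
tool_pos: [0.5597, -0.052, 0.0143]
ee_rot: [[-0.994, -0.107, 0.011], [-0.107, 0.994, -0.009], [-0.01, -0.01, -1.0]]
wrist_force: [0.5, 0.3, 0.1]
opening: 0.996
```

jog_arm:
  series:
    - [0, 0, 0, 0]
    - [0, 0, 0, 0]
    - [0, 0, 0, 0]
    - [0, 0, 0, 0]
    - [0, 0, 0, 0]
    - [0, 0, 0, 0]
    - [0, 0, 0, 0]
  claw: 5.5
  force: 45

```text
time_s: 12.2
tool_pos: [0.5613, -0.0522, 0.0163]
ee_rot: [[-0.994, -0.107, 0.014], [-0.107, 0.994, -0.009], [-0.013, -0.011, -1.0]]
wrist_force: [-1.0, 0.8, 5.8]
opening: 0.752
```

jog_arm:
  series:
    - [0, 0, -1, 0]
    - [0, 0, -3, 0]
    - [0, 0, -7, 0]
    - [0, 0, -11, 0]
    - [0, 0, -15, 0]
    - [0, 0, -19, 0]
    - [0, 0, -20, 0]
    - [0, 0, -20, 0]
    - [0, 0, -20, 0]

```text
time_s: 12.95
tool_pos: [0.5584, -0.0503, 0.2167]
ee_rot: [[-0.994, -0.107, 0.016], [-0.107, 0.994, -0.01], [-0.015, -0.011, -1.0]]
wrist_force: [0.2, 0.5, -2.3]
opening: 0.752
```

```bash
python3 - <<'E'
from h import *
from workcell import robot
go(.555,.177,.215,6.1)
B=robot.get_image("scene")
b=B["image"][60:240,200:400,::-1]
cv2.imwrite("pics/tinlift.png",cv2.resize(b,(600,540)))
E
```

```text
pos [ 0.5584 -0.0503  0.2167] yaw 96.12 shift cm [-2.09 22.64 -0.06] turn 1.5712 rows 12.6 open 0.7521144583403727 F [ 0.2  0.5 -2.3] t 12.95
```

View pics/tinlift.png

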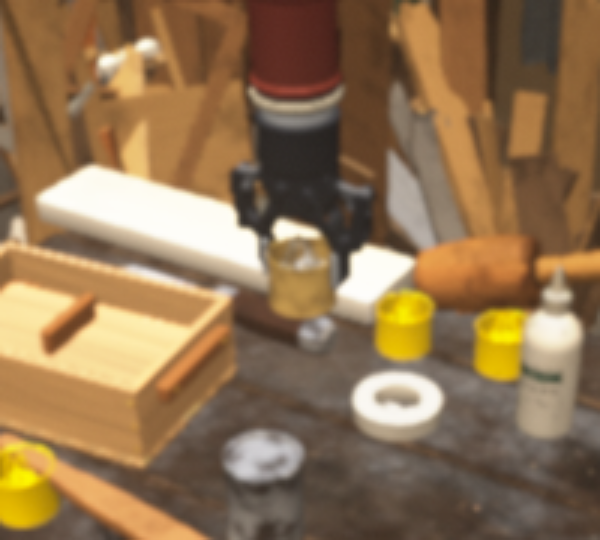

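The tin is held upright, centred in the picture at about (300,275). I'll carry it over the crate.

jog_arm:
  series:
    - [0, 2, 0, 0.12]
    - [0, 4, 0, 0.24]
    - [-0.3, 6, 0, 0.36]
    - [-0.5, 8, 0, 0.48]
    - [-0.7, 10, 0, 0.6]
    - [-0.9, 12, 0, 0.72]
    - [-1.1, 14, 0, 0.84]
    - [-1.3, 16, 0, 0.96]
    - [-1.5, 18, 0, 1.08]
    - [-1.8, 20, 0, 1.2]
    - [-2.1, 22, 0, 1.32]
    - [-2.1, 22.6, 0, 1.44]
    - [-2.1, 22.6, 0, 1.57]
    - [-2.1, 22.6, 0, 1.57]
    - [-2.1, 22.6, 1, 1.57]
    - [-2.1, 22.6, 1, 1.57]
    - [-2.1, 22.6, 1, 1.57]

```text
time_s: 14.42
tool_pos: [0.553, 0.1761, 0.2003]
ee_rot: [[-0.109, 0.994, 0.008], [0.994, 0.109, -0.01], [-0.011, 0.007, -1.0]]
wrist_force: [-0.3, 0.4, -1.7]
opening: 0.749
```

```bash
python3 - <<'E'
from h import *
from workcell import robot
go(.555,.177,.082,6.1)
A=robot.get_image("top");B=robot.get_image("scene")
a=A["image"][150:290,130:300,::-1];b=B["image"][60:240,120:300,::-1]
cv2.imwrite("pics/tinover.png",np.hstack([cv2.resize(t,(400,400)) for t in(a,b)]))
print(np.round(robot.state()["ee_rot"],3).tolist())
D=B;P=cloud(D).reshape(-1,3);x,y,z=P.T;im=D["image"].reshape(-1,3).astype(int)
m=(np.hypot(x-.555,y-.177)<.06)&(z>.14)&(z<.26)&(im[:,0]-im[:,2]>45)
print(m.sum(),P[m].min(0),P[m].max(0)); h=m&(z<.235)
print(rect(P[m][:,:2]))
E
```

```text
pos [0.553  0.1761 0.2003] yaw 6.28 shift cm [ 0.19  0.12 11.83] turn 0.0032 rows 2.8 open 0.7485675489115762 F [-0.3  0.4 -1.7] t 14.4167
[[-0.108, 0.994, 0.011], [0.994, 0.108, -0.009], [-0.01, 0.01, -1.0]]
336 [0.51089387 0.1448429  0.18655135] [0.61237301 0.21452636 0.25995463]
(array([558.5, 179.8]), array([95., 59.]), 23.63)
```

View pics/tinover.png

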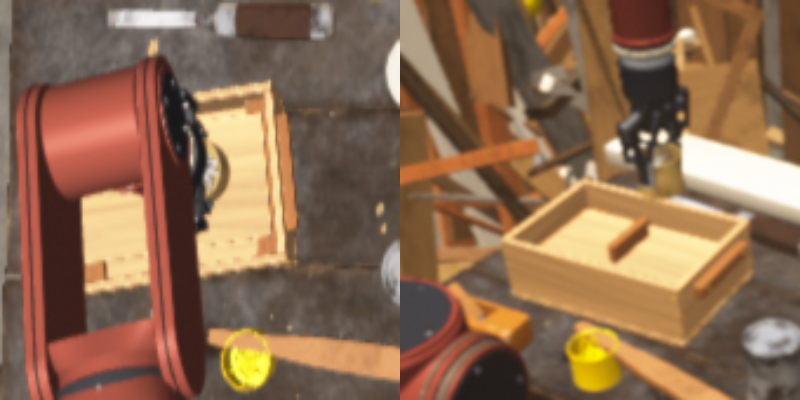

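jog_arm:
  series:
    - [0.2, 0.1, 3, 0]
    - [0.2, 0.1, 6, 0]
    - [0.2, 0.1, 8, 0]
    - [0.2, 0.1, 9.5, 0]
    - [0.2, 0.1, 10.5, 0]
    - [0.2, 0.1, 11, 0]
    - [0.2, 0.1, 11.3, 0]
    - [0.2, 0.1, 11.4, 0]
    - [0.2, 0.1, 11.4, 0]
    - [0.2, 0.1, 11.4, 0]

```text
time_s: 15.35
tool_pos: [0.5568, 0.1775, 0.0892]
ee_rot: [[-0.108, 0.994, 0.013], [0.994, 0.109, -0.009], [-0.01, 0.012, -1.0]]
wrist_force: [1.3, -0.0, -1.8]
opening: 0.752
```

```bash
python3 - <<'E'
from h import *
from workcell import robot
go(.555,.177,.080,6.1)
A=robot.get_image("top");B=robot.get_image("scene")
a=A["image"][150:290,130:300,::-1];b=B["image"][100:240,150:290,::-1]
cv2.imwrite("pics/tinin.png",np.hstack([cv2.resize(t,(400,400)) for t in(a,b)]))
E
```

```text
pos [0.5568 0.1775 0.0892] yaw 6.23 shift cm [-0.03 -0.2   0.92] turn 0.0023 rows 0.2 open 0.751964111745263 F [ 1.3 -0.  -1.8] t 15.35
```

View pics/tinin.png

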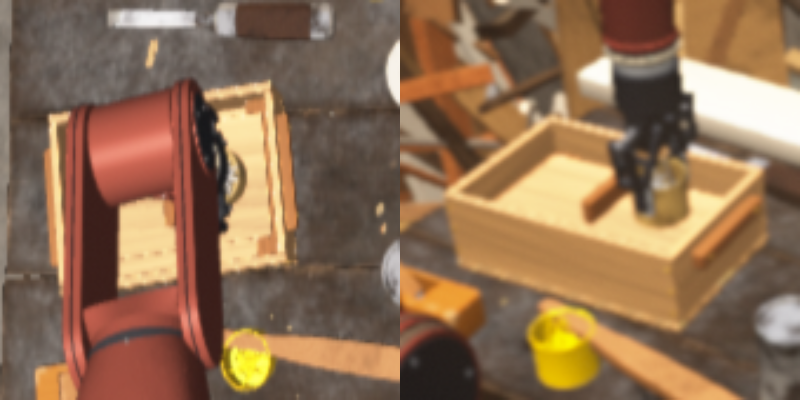

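The tin is inside the crate, on the -y side of the batten, just above the board. I'll creep down to contact.

jog_arm:
  series:
    - [0, -0.1, 0.2, 0]
    - [0, -0.1, 0.4, 0]
    - [0, -0.1, 0.5, 0]
    - [0, -0.1, 0.6, 0]
    - [0, -0.1, 0.7, 0]
    - [0, -0.1, 0.75, 0]
    - [0, -0.1, 0.75, 0]
    - [0, -0.1, 0.75, 0]

```text
time_s: 16.12
tool_pos: [0.5558, 0.1774, 0.0814]
ee_rot: [[-0.108, 0.994, 0.013], [0.994, 0.109, -0.009], [-0.01, 0.012, -1.0]]
wrist_force: [0.1, 0.3, -1.3]
opening: 0.75
```

jog_arm:
  series:
    - [0, 0, 0.1, 0]
    - [0, 0, 0.15, 0]
    - [0, 0, 0.2, 0]
    - [0, 0, 0.25, 0]
    - [0, 0, 0.25, 0]

```text
time_s: 16.53
tool_pos: [0.5561, 0.1775, 0.0808]
ee_rot: [[-0.109, 0.994, 0.013], [0.994, 0.109, -0.009], [-0.01, 0.012, -1.0]]
wrist_force: [-4.1, -0.9, 10.0]
opening: 0.752
```

Contact at 10 N. Release and retreat straight up.

jog_arm:
  series:
    - [0, 0, 0, 0]
    - [0, 0, 0, 0]
    - [0, 0, 0, 0]
    - [0, 0, 0, 0]
    - [0, 0, 0, 0]
  claw: 8.5

```text
time_s: 16.95
tool_pos: [0.556, 0.1774, 0.0805]
ee_rot: [[-0.109, 0.994, 0.013], [0.994, 0.109, -0.009], [-0.01, 0.012, -1.0]]
wrist_force: [0.3, -0.4, -0.9]
opening: 0.993
```

jog_arm:
  series:
    - [0, 0, -1, 0]
    - [0, 0, -3, 0]
    - [0, 0, -6, 0]
    - [0, 0, -10, 0]
    - [0, 0, -14, 0]
    - [0, 0, -16, 0]
    - [-4, 0, -16, 0]
    - [-8, 0, -16, 0]
    - [-12, 0, -16, 0]
    - [-16, 0, -16, 0]
    - [-20, 0, -16, 0]
    - [-24, 0, -16, 0]
    - [-28, 0, -16, 0]
    - [-30, 0, -16, 0]
    - [-30, 0, -16, 0]
    - [-30, 0, -16, 0]
    - [-30, 0, -16, 0]

```text
time_s: 18.37
tool_pos: [0.5864, -0.1187, 0.2438]
ee_rot: [[-0.108, 0.994, 0.013], [0.994, 0.109, -0.008], [-0.01, 0.012, -1.0]]
wrist_force: [-0.1, -0.6, 0.0]
opening: 0.991
```

```bash
python3 - <<'E'
from h import *
from workcell import robot
go(.555,-.1,.25,6.1)
A=robot.get_image("top");B=robot.get_image("scene")
for D in (A,B):
    P=cloud(D).reshape(-1,3);x,y,z=P.T
    def show(nm,m):
        q=P[m]; c=np.linalg.lstsq(np.c_[q[:,:2],np.ones(len(q))],q[:,2],rcond=None)[0]; print(nm,len(q),q.mean(0).round(4),"slope",c[:2].round(4),*rect(q[:,:2]))
    show("rim",(abs(x-.546)<.15)&(abs(y-.2525)<.19)&(z>.097)&(z<.103))
    k=(np.hypot(x-.546,y-.2525)<.055); show("batten",k&(z>.092)&(z<.1)&(abs(y-.2525)<.025))
    k=(abs(x-.546)<.09)&(abs(y-.2525)<.145); show("board",k&(z>.06)&(z<.068))
    r=np.hypot(x-.555,y-.18); show("tinrim",(r<.045)&(z>.112)&(z<.123));show("tin all",(r<.045)&(z>.08))
a=A["image"][150:290,130:300,::-1];b=B["image"][100:240,150:290,::-1]
cv2.imwrite("pics/final.png",np.hstack([cv2.resize(t,(400,400)) for t in(a,b)]))
E
```

```text
pos [ 0.5864 -0.1187  0.2438] yaw 6.23 shift cm [ 2.19 -2.91 -0.67] turn 0.0023 rows 0.9 open 0.9909473642414597 F [-0.1 -0.6  0. ] t 18.3667
rim 855 [0.5436 0.2484 0.0999] slope [-0.0008 -0.0003] [546.5 252.4] [200.2 300.7] 6.12
batten 98 [0.5496 0.2528 0.0954] slope [ 0.008  -0.0033] [549.1 252.4] [85.2 15.2] 5.53
board 2608 [0.5476 0.2636 0.0641] slope [0.0006 0.    ] [545.7 258.3] [177.9 277.7] 0.31
tinrim 58 [0.5563 0.1868 0.1175] slope [-0.009   0.0066] [556.  183.6] [62.4 62.8] 86.94
tin all 283 [0.5562 0.1833 0.1019] slope [-0.0328  0.0348] [556.  182.7] [63.9 63.1] 85.71
rim 672 [0.5406 0.2352 0.1   ] slope [-0.0012  0.0011] [544.2 251.3] [207.  303.3] 6.09
batten 73 [0.5437 0.2503 0.0963] slope [0.0039 0.075 ] [545.5 251.3] [92.3 15.9] 8.32
board 949 [0.5466 0.2809 0.0649] slope [-0.0005 -0.0008] [547.2 252.2] [300.  170.5] 85.41
tinrim 87 [0.5546 0.1817 0.1164] slope [-0.013   0.0321] [554.5 181.8] [66.1 63.9] 50.39
tin all 379 [0.5514 0.1792 0.1036] slope [0.0738 0.0773] [555.7 182.6] [72.5 64. ] 23.93
```

View pics/final.png

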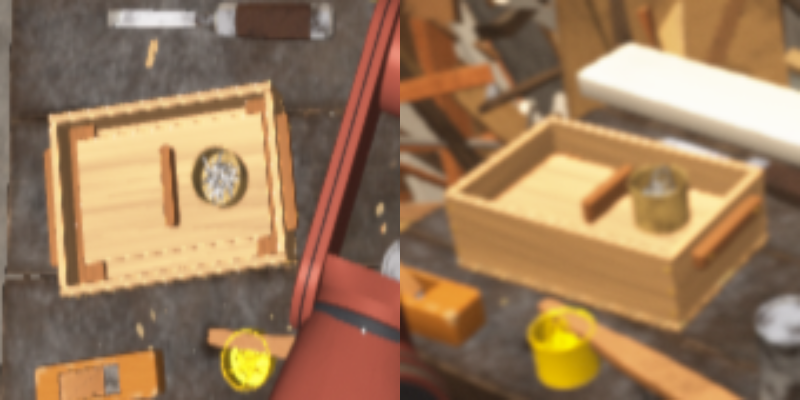

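The picture shows the divider flat on both ledges and the tin upright beside the batten, with its rim at 117.5 mm (64 + 54 expected). The gripper is clear, so I'm handing in.

```bash
python3 -c "
from workcell import robot
print(robot.finish_job())"
```

```text
the job is handed in; nothing more can be done
None
```

I laid the divider flat on the crate's two end ledges, then stood the brass-coloured tin of nails on it. The tin is on the -y side of the grip. I handed the job in at about 18.5 s of the 62 s; no verdict was reported.

Last checks from the cameras before handing in:
- **Divider:** its top face is at 64 mm and level. The batten is within about 3 mm of the crate's centre. From the top camera the divider is square to the crate within about 0.6°; the scene camera reads about 2°, but its rough edges make that the weaker figure.
- **Tin:** it stands upright with its rim at about 117 mm (118 expected). Its axis is about 70 mm from the batten.
- **Gripper:** it is clear of everything, and the forces reported after each move never exceeded about 12 N.

No check failed. The two cameras differed by 2–4 mm, well inside the tolerances.

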